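# Refit a projector's dust filter and its hook-in cover

### The job

The office projector's dust filter has been cleaned. Lay the filter cassette back in the open well on top of the projector, pull tab up, then refit the cover over it: hook its two tongues under the lip at one end of the opening and swing the other end down until the spring latch catches and the cover lies flush. Leave the other things on the desk standing where they are.

Things in the scene. Friction and masses are not known exactly. Their poses are not given: they have to be found in the camera images.
- projector: Compact white projector, grey base, fixed on the desk, 164 x 230 mm. Origin at desk level under the middle of the service opening in its top; x to the lens side, y along the opening towards the lip, z up. Opening: x -35..35, y -78.5..71.5 mm. Deck round it 70 mm high; beyond the latch end (y -132..-78.5 mm, full width) a control deck rises to 84 mm.
- projector_seat (a point): Middle of the opening, level with the shoulders on which the cover rests (58 mm above the desk, 12 mm below the deck; 5 mm wide along both long sides, 15 mm at the latch end); axes as the projector. Fitted, the cover's origin lies here with its x, y, z along these (not turned round) and its top is flush with the deck.
- projector_well (a point): Middle of the floor of the filter well, 22 mm above the desk, 36 mm below the seat point. The well is 60 x 126 mm (x -30..30, y -63..63). The fitted filter's origin lies here.
- projector_lip (a point): Middle of the lower edge of the lip, 71.5 mm from the seat point along y and 65 mm above the desk. The lip is 5 mm thick and spans the whole width of the opening; under it runs a slot 12 mm high (z 53 to 65 mm) and 11.5 mm deep (to y = 83 mm).
- projector_latch (a joint): Spring latch at the opening's -y end, m: 0 at rest, its 26 mm wide nose reaching out to y = -73 mm; 0.007 pushed right back. Nose underside 6 mm above the shoulders; its face slopes back and up from 8.5 to 20 mm above them, so the cover pressed down (about 5 N there) drives it back, then it springs over the cover's ledge by itself.
- cover: White slotted plate, 66 x 140 x 12 mm, about 90 g, lying flat, top up. Origin mid underside; x across, y lengthwise to the two tongues. Grip it across the 66 mm. Fitted, it has 2 mm at each long side, no room for fingers: let go with the latch end still up (it then rests on the control deck's edge or latch nose, 4 to 11 degrees tilted), then push and press it home.
- cover_tongues (a point): Between the tips of the two tongues, 79 mm from the origin along y and 2.5 mm above the underside. Each tongue is 14 mm wide, 5 mm thick (level with the underside), 9 mm long, at x = -18 and +18 mm.
- cover_ledge (a point): End of the catch ledge at the opposite end (30 mm wide, 5 mm thick, level with the underside, 7 mm long), 77 mm from the origin along -y, 2.5 mm above the underside.
- filter: Black filter cassette with white pleats, 52 x 118 x 22 mm, about 80 g, lying flat, pull tab up. Origin in the middle of its underside; y lengthwise, z up. It fits the well either way round with 4 mm of play on each side; the lowest 6 mm are 2 mm smaller all round.
- filter_tab (a point): Top middle of the pull tab, 34 mm above the filter's underside. The tab is 10 mm thick (along y), 36 mm wide (along x) and stands 12 mm above the filter.
- coffee_mug: Bystander: blue mug, 90 mm high, 86 mm across; the handle points along its -y. Origin under it, 18 mm from the cup's axis towards the handle.
- glue_stick: Bystander: upright glue stick, 25 mm across, 88 mm high. Origin under its middle.
- rubber_stamp: Bystander: wooden hand stamp standing upright, 24 x 60 mm, 69 mm high. Origin under its middle.
- stapler: Bystander: black stapler, 36 x 153 x 56 mm. Origin under its middle.
Things that resemble listed ones, but are neither listed nor needed, are in the scene too. Of the things shaped like the cover, the white one is meant.

How it is judged:
By the outcome, as a careful person would: the job done as asked, in the order asked, and still so for the second after the job is handed in, with the robot touching nothing.
It also fails if it takes over 61 s, if anything falls off the work surface, if the arm or the gripper's body presses on something with over 40 N, if the wrist force passes 120 N, or if a joint passes its speed limit or range.

### The arm

A 6-joint arm with a two-finger parallel gripper is mounted at the origin on a cart in front of the work surface, level with it; the furniture and walls round the work are solid. World frame = base frame: x ahead of the robot, y to its left, z up, the work surface at z = 0. Lengths are in m, angles in rad, forces in N, time in s.
With the tool pointing down it reaches from about 0.325 to 0.75 m from the base axis. Payload 7.6 kg.
Tool frame: the origin (TCP) lies at the centre of the arm's flange, where the gripper is bolted on; the fingertips stand 173 mm ahead of it and the grasp point (between the pads) lies 155 mm ahead of it; z points along the fingers, y is the line along which they close (so a half turn about z gives the same grasp; the last joint's range is limited). The gripper opens to 85 mm and grips with 20 to 120 N. Pads are 22 mm wide; open, the fingers measure 114 mm over their backs; the gripper's body (76 mm by 85 mm) begins 54 mm behind the grasp point. The pads swing forward as they close: fully open they stand 13 mm farther back than shut.
Start: joints at [1.046, 0.052, 1.401, -0, 1.689, -0.07], TCP at [0.231, 0.472, 0.405] pointing down, gripper open.
Joint ranges: [-2.9, 2.9], [-0.91, 2.17], [0.12, 2.37], [-1.06, 4.2], [0.26, 2.73], [-2.93, 2.93]. Speed limits (rad/s): [2.57, 2.57, 3.01, 3.14, 3.14, 3.14].

### API

Orientations are given as a 3x3 rotation matrix whose columns are the frame's x, y, z axes.
In Python, from rig import arm gives the robot as it stands.
- The arm moves only by the shell command python3 -m creep 'ROWS'. ROWS is JSON, one flat list of numbers, 5 for each row, row after row: the opening, from 0 (shut) to 1 (fully open), then the shift along the world's x, y, z scaled (see below), then the turn about the world's z scaled (see below). In form: [fingers, x, y, z, yaw, fingers, x, y, z, yaw, ...]. A call has exactly 10 rows; each row is the pose to reach, as a shift and turn from the pose commanded when the call began; what a row does not reach only later rows make up. The controller multiplies each number of a shift by 30 cm and each number of a turn by pi/2 rad. A row lasts 1/10 s, in which the tool goes at most 50 mm and 8.59 degrees, less where a joint would pass 70% of its speed; a pose out of reach is approached as far as the arm can. A call with a number of a shift or a turn outside -1 to 1 is refused whole. A call with a gripper value outside its range is refused whole. The fingers move at their own pace and stop on an object; the grip force is fixed at half the most. Time passes only in rows, so rows that repeat a pose let the fingers close, or fill a call up. It gives the time, the measured TCP pose, the force, the opening and the grip force at its end, in the units of the state.
- arm.observe(): the state, without advancing time (a new reading comes with each control period).
- arm.grab_frame(name): name is "scene" or "top" or "wrist"; returns a dict with "color" (400x640x3 uint8, red, green, blue), "fx", "fy", "cx", "cy" (pixels), "view" (4x4, takes a point from world to camera coordinates). Camera axes: x right, y up, looking along -z (the intrinsics and any distortion apply to the point x, -y, -z); pixel columns grow to the right and rows downward; lengths in m; the calibration is good to about 2 mm. The wrist camera is an equidistant fisheye: a pixel r from the principal point sees the ray r / f radians off the axis. A picture is of the moment at which its call begins. There is no depth.
- arm.sign_off(): hands the job in; it is judged then, once.
Trained networks look in a picture, given as the dict that the camera call returned (one of the last four; its "shot" number tells which), for a name from the list of things; names that differ only in an ending like _2 or _b are one class to them, and where a whole thing is asked for, a point or a joint stands for the part that bears it (a point fixed in the world has none). Each returns a list of dicts, best first, with "conf" (0 to 1); they miss things now and then, are a little off and sometimes report something else, mostly with a low value. They report only what shows in the picture. A call takes as long as a camera call. They do not tell look-alikes from the thing itself.
- arm.boxes_of(picture, thing): "xyz" ([x, y, z] in m, in world coordinates, good to about 4 mm: the middle of the surface that is visible of it).
The state is a dict: "time_s": time; "joint_positions": joint angles; "joint_velocities": joint speeds; "joint_efforts": joint torques, N m; "tool_pos": TCP position; "orientation": TCP orientation; "ft_force": force on the tool from outside, world axes, zero at the start; "moment": the same for the moment, N m; "opening": finger opening in m; "grasp_force": force on a finger pad.
Only numpy, scipy, OpenCV 4.12 (cv2) and the standard library are available. Lean on these libraries where they do the work, as an engineer would, in place of code of your own. Each camera call takes 0.05 s, during which the arm holds its last target. There are 200 camera calls.

## Working session

There is one attempt and no reset: what is moved stays moved. The work goes in short steps, Python scripts to look and compute and a shell command to move; the robot and the scene stay as the last step left them, time stands still between calls to the robot, and variables do not carry over. Pictures are saved under pics/ and viewed, at most 10 in all, crops included, and the job is handed in when it is done.

```bash
mkdir -p pics; ls; python3 - <<'E'
from rig import arm
import cv2
for n in ["scene","top"]:
    p=arm.grab_frame(n); cv2.imwrite(f"pics/{n}0.png",p["color"][:,:,::-1])
    print(n,p["fx"],p["cx"],p["cy"],p["view"])
    for t in ["projector","cover","filter","filter_tab","coffee_mug","glue_stick","rubber_stamp","stapler","cover_tongues","cover_ledge","projector_latch"]:
        print(t,[(d["xyz"],d["conf"]) for d in arm.boxes_of(p,t)[:4]])
s=arm.observe(); print(s["time_s"],s["tool_pos"],s["orientation"])
E
```

```text
pics
scene 482.3065442137823 327.9678186151931 200.0977092051736 [[-0.80165871 -0.59718625  0.02668143  0.38925592]
 [ 0.26580501 -0.3161251   0.91072093 -0.20414659]
 [-0.53543535  0.73717943  0.41215953 -1.16742812]
 [ 0.          0.          0.          1.        ]]
projector [([0.4896, -0.0389, 0.0571], 0.7)]
cover [([0.3019, 0.3297, 0.0107], 0.57), ([0.4868, 0.3619, 0.0094], 0.56), ([0.489, -0.0381, 0.0587], 0.54)]
filter [([0.521, -0.3922, 0.0235], 0.65)]
filter_tab [([0.5196, -0.3918, 0.021], 0.59)]
coffee_mug [([0.6667, 0.2173, 0.0606], 0.92)]
glue_stick [([0.5074, 0.1, 0.0447], 0.77)]
rubber_stamp []
stapler [([0.6926, -0.3919, 0.0321], 0.87)]
cover_tongues [([0.3014, 0.3264, 0.0094], 0.77), ([0.4829, 0.3618, 0.0101], 0.65), ([0.6905, -0.3921, 0.0318], 0.49)]
cover_ledge [([0.302, 0.327, 0.01], 0.87), ([0.4813, 0.3612, 0.0116], 0.81), ([0.6914, -0.3942, 0.0319], 0.34)]
projector_latch []
top 430.7019662164632 314.9698150609448 201.4624069071238 [[-0.02345878 -0.9995146   0.02050013 -0.01308358]
 [ 0.99876244 -0.02253174  0.04433855 -0.50145852]
 [-0.04385512  0.02151489  0.9
[... 279 characters left out ...]
7)]
coffee_mug [([0.6831, 0.1968, 0.0346], 0.8)]
glue_stick [([0.5139, 0.0924, 0.0942], 0.48), ([0.6842, 0.1923, 0.0326], 0.34)]
rubber_stamp [([0.5579, -0.1868, 0.0148], 0.54), ([0.6935, -0.3947, 0.0547], 0.5)]
stapler [([0.6946, -0.3953, 0.0533], 0.85)]
cover_tongues [([0.3141, 0.317, 0.0133], 0.67), ([0.4951, 0.3464, 0.0132], 0.63)]
cover_ledge [([0.4908, 0.3471, 0.0078], 0.94), ([0.3136, 0.3192, 0.0112], 0.69), ([0.5295, -0.3996, 0.0231], 0.57), ([0.5429, -0.0441, 0.0703], 0.45)]
projector_latch []
1.2 [0.23061768 0.47164104 0.40473576] [[-8.98330852e-01  4.39319564e-01  2.24000473e-05]
 [ 4.39319564e-01  8.98330848e-01  8.78895291e-05]
 [ 1.84889361e-05  8.87946546e-05 -9.99999996e-01]]
```

```bash
python3 - <<'E'
import cv2,numpy as np
a=cv2.imread("pics/scene0.png");b=cv2.imread("pics/top0.png")
cv2.imwrite("pics/v1.png",b[:, :]) 
cv2.imwrite("pics/v2.png",a)
E
```

```text
(no output)
```

View pics/v1.png

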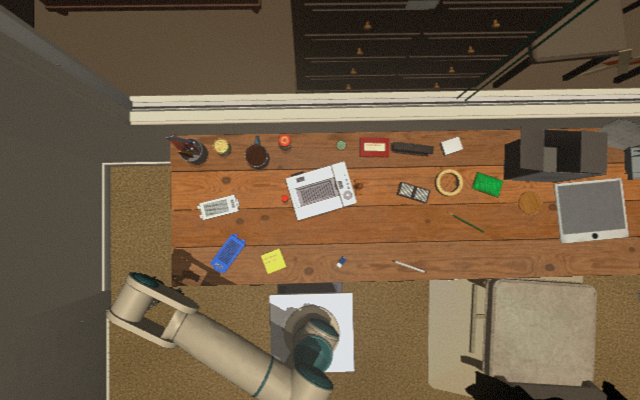

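View pics/v2.png

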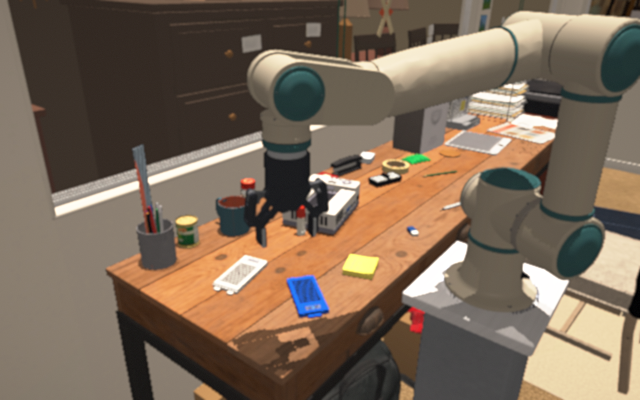

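```bash
python3 - <<'E'
import cv2,numpy as np
b=cv2.imread("pics/top0.png")
c1=cv2.resize(b[155:225,190:270],None,fx=5,fy=5,interpolation=cv2.INTER_CUBIC)
c2=cv2.resize(b[155:225,280:360],None,fx=5,fy=5,interpolation=cv2.INTER_CUBIC)
c3=cv2.resize(b[155:205,390:440],None,fx=5,fy=5,interpolation=cv2.INTER_CUBIC)
o=np.zeros((600,800,3),np.uint8);o[:350,:400]=c1;o[:350,400:]=c2;o[350:600,:250]=c3
cv2.imwrite("pics/v3.png",o)
E
```

```text
(no output)
```

View pics/v3.png

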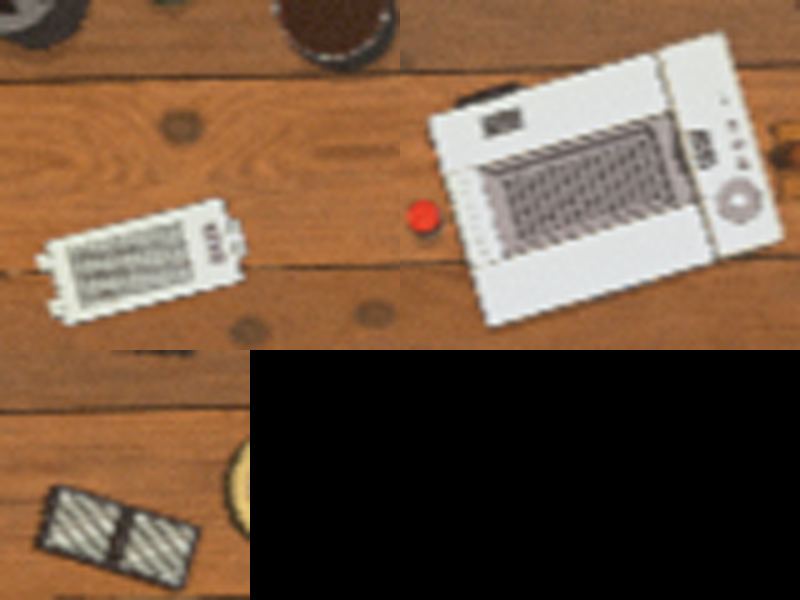

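```bash
cat > h.py <<'E'
import numpy as np
def w(p,u,v,z):
    "pixel to world point at height z"
    V=np.array(p["view"]);R=V[:3,:3];c=-R.T@V[:3,3]
    a=np.array([(u-p["cx"])/p["fx"],(v-p["cy"])/p["fy"]])
    if p.get("fish"):
        r=np.linalg.norm(a);s=np.sin(r)/max(r,1e-9);d=np.array([a[0]*s,a[1]*s,np.cos(r)])
    else: d=np.array([*a,1.])
    d=R.T@(d*[1,-1,-1]); return c+d*(z-c[2])/d[2]
def pix(p,X):
    V=np.array(p["view"]);q=(V[:3,:3]@np.asarray(X)+V[:3,3])*[1,-1,-1]
    if p.get("fish"):
        r=np.hypot(q[0],q[1]);t=np.arctan2(r,q[2]);a=q[:2]/r*t
    else: a=q[:2]/q[2]
    return a*[p["fx"],p["fy"]]+[p["cx"],p["cy"]]
def fit(L,W):
    "planar pose: W = R(phi) L + t"
    L=np.array(L)[:,:2];W=np.array(W)[:,:2];a=L-L.mean(0);b=W-W.mean(0)
    f=np.arctan2((a[:,0]*b[:,1]-a[:,1]*b[:,0]).sum(),(a*b).sum())
    R=np.array([[np.cos(f),-np.sin(f)],[np.sin(f),np.cos(f)]]);t=W.mean(0)-R@L.mean(0)
    return t,np.degrees(f),np.round((L@R.T+t-W)*1000,1)
E
python3 - <<'E'
from h import *
p=dict(fx=430.70,fy=430.70,cx=314.97,cy=201.46,view=[[-0.02345878,-0.9995146,0.02050013,-0.01308358],[0.99876244,-0.02253174,0.04433855,-0.50145852],[-0.04385512,0.02151489,0.99880621,-1.65014484],[0,0,0,1]])
def c(x,y,ox,oy): return (x+.5)/5-.5+ox,(y+.5)/5-.5+oy
def do(n,L,C,Z,ox,oy):
    W=[w(p,*c(x,y,ox,oy),z) for (x,y),z in zip(C,Z)]; print(n,*fit(np.array(L)/1000,W))
do("proj",[(82,98),(-82,98),(82,-132),(-82,-132)],[(430,118),(490,325),(722,33),(782,238)],[.07,.07,.084,.084],200,155)
do("cover",[(33,70),(-33,70),(33,-70),(-33,-70)],[(47,243),(69,324),(217,200),(240,280)],[.012]*4,190,155)
do("filter",[(26,59),(-26,59),(26,-59),(-26,-59)],[(57,487),(37,546),(199,528),(183,587)],[.022]*4,390,85)
E
```

```text
proj [ 0.53478458 -0.02910756] 14.920300931688862 [[ 1.2  2.7]
 [-2.2  1.8]
 [ 3.2 -1.3]
 [-2.1 -3.2]]
cover [0.48832907 0.34680561] 13.403614063856944 [[-0.1  2.4]
 [-1.9  3.1]
 [ 2.2 -3.4]
 [-0.1 -2.1]]
filter [ 0.52849368 -0.40462666] -17.429188277622092 [[ 2.8  1.7]
 [-1.6  0.4]
 [ 1.6 -1.8]
 [-2.8 -0.3]]
```

```bash
python3 -m creep '[1,1,-1,0,0.1, 1,1,-1,0,0.1, 1,1,-1,0,0.1, 1,1,-1,0,0.1, 1,1,-1,0,0.1, 1,1,-1,0,0.1, 1,1,-1,0,0.1, 1,1,-1,0,0.1, 1,1,-1,0,0.1, 1,1,-1,0,0.1]'
python3 -m creep '[1,-0.3,-0.67,0,0, 1,-0.3,-0.67,0,0, 1,-0.3,-0.67,0,0, 1,-0.3,-0.67,0,0, 1,-0.3,-0.67,0,0, 1,-0.3,-0.67,0,0, 1,-0.3,-0.67,0,0, 1,-0.3,-0.67,0,0, 1,-0.3,-0.67,0,0, 1,-0.3,-0.67,0,0]'
python3 - <<'E'
from rig import arm
import cv2
p=arm.grab_frame("wrist");cv2.imwrite("pics/w1.png",p["color"][:,:,::-1]);c={k:(v.tolist() if hasattr(v,'tolist') else v) for k,v in p.items() if k!="color"}
import json;json.dump(c,open("w1.json","w"));print(c)
E
```

```text
time_s: 2.2
tool_pos: [0.5326, 0.1687, 0.404]
orientation: [[-0.955, 0.298, -0.0], [0.298, 0.955, -0.001], [0.0, -0.001, -1.0]]
ft_force: [0.0, 0.7, -1.0]
opening: 0.0855
grasp_force: 0.0
time_s: 3.2
tool_pos: [0.4409, -0.0286, 0.4045]
orientation: [[-0.956, 0.292, -0.0], [0.292, 0.956, 0.0], [0.0, 0.0, -1.0]]
ft_force: [0.8, 0.5, -0.2]
opening: 0.0852
grasp_force: 0.0
{'fx': 309.70691628693146, 'fy': 309.70691628693146, 'cx': 316.07254134482275, 'cy': 195.62600072101478, 'view': [[0.2924963235619237, 0.9562666472810004, -8.458036598158124e-07, -0.10141632492141525], [-0.9212496183450666, 0.28178531628775916, -0.26813462332134363, 0.4491395407535753], [-0.2564079589284031, 0.078429170737453, 0.9633814528916406, -0.26321108927467585], [0.0, 0.0, 0.0, 1.0]], 'shot': 3}
```

View pics/w1.png

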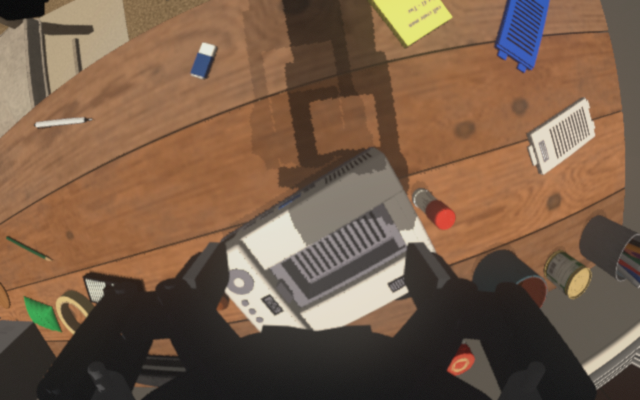

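```bash
python3 - <<'E'
import cv2,numpy as np
b=cv2.imread("pics/w1.png")[140:335,220:445]
b=np.clip(255*(b/255.)**.6,0,255).astype(np.uint8)
b=cv2.resize(b,None,fx=3,fy=3,interpolation=cv2.INTER_CUBIC)
cv2.imwrite("pics/v5.png",b)
E
```

```text
(no output)
```

View pics/v5.png

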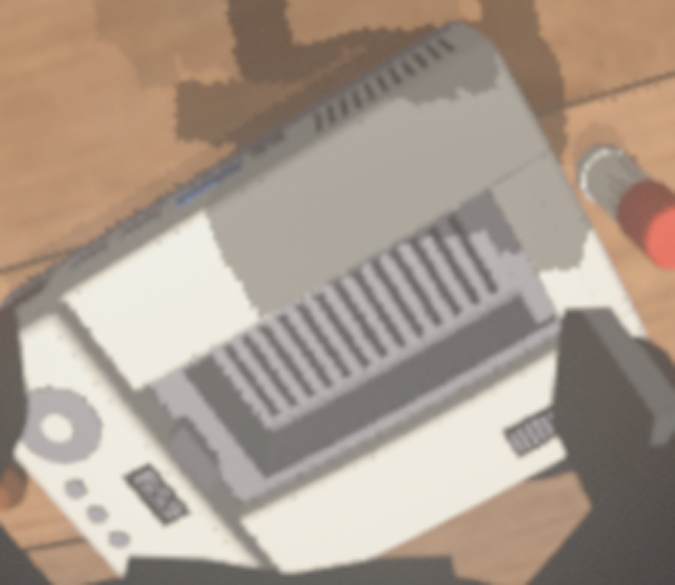

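```bash
python3 - <<'E'
from h import *; import json
p=json.load(open("w1.json"));p["fish"]=1
C=[(490,188),(138,390),(242,518),(562,343)]
L=np.array([(-35,71.5),(-35,-78.5),(35,-78.5),(35,71.5)])/1000
W=[w(p,(x+.5)/3-.5+220,(y+.5)/3-.5+140,.07) for x,y in C];print(np.round(W,4));print(*fit(L,W))
E
```

```text
[[ 0.4842  0.0309  0.07  ]
 [ 0.523  -0.1132  0.07  ]
 [ 0.5908 -0.0945  0.07  ]
 [ 0.5519  0.0441  0.07  ]]
[ 0.53653722 -0.02979646] 14.99318547894668 [[ 0.1 -0.6]
 [ 0.1 -1.5]
 [-0.1 -2.1]
 [-0.   4.2]]
```

```bash
python3 -m creep '[1,0.05,-1,0,0, 1,0.05,-1,0,0, 1,0.05,-1,0,0, 1,0.05,-1,0,0, 1,0.05,-1,0,0, 1,0.05,-1,0,0, 1,0.05,-1,0,0, 1,0.05,-1,0,0, 1,0.05,-1,0,0, 0.4,0.05,-1,0,0]'
python3 -m creep '[0.4,0,-0.22,-0.2,0, 0.4,0,-0.22,-0.2,0, 0.4,0,-0.22,-0.2,0, 0.4,0,-0.22,-0.2,0, 0.4,0,-0.22,-0.2,0, 0.4,0,-0.22,-0.2,0, 0.4,0,-0.22,-0.2,0, 0.4,0,-0.22,-0.2,0, 0.4,0,-0.22,-0.2,0, 0.4,0,-0.22,-0.2,0]'
python3 - <<'E'
from rig import arm
import cv2,json
p=arm.grab_frame("wrist");c={k:(v.tolist() if hasattr(v,'tolist') else v) for k,v in p.items() if k!="color"}
json.dump(c,open("w2.json","w"))
b=p["color"][:,:,::-1][100:340,190:480]
cv2.imwrite("pics/v6.png",cv2.resize(b,None,fx=2.5,fy=2.5,interpolation=cv2.INTER_CUBIC))
E
```

```text
time_s: 4.25
tool_pos: [0.4559, -0.328, 0.4053]
orientation: [[-0.957, 0.292, 0.001], [0.292, 0.957, -0.0], [-0.001, -0.0, -1.0]]
ft_force: [0.2, -0.2, 0.8]
opening: 0.073
grasp_force: 0.0
time_s: 5.25
tool_pos: [0.4556, -0.3953, 0.3448]
orientation: [[-0.956, 0.293, 0.0], [0.293, 0.956, 0.0], [-0.0, 0.0, -1.0]]
ft_force: [-0.7, 0.3, -0.2]
opening: 0.0342
grasp_force: 0.0
```

View pics/v6.png

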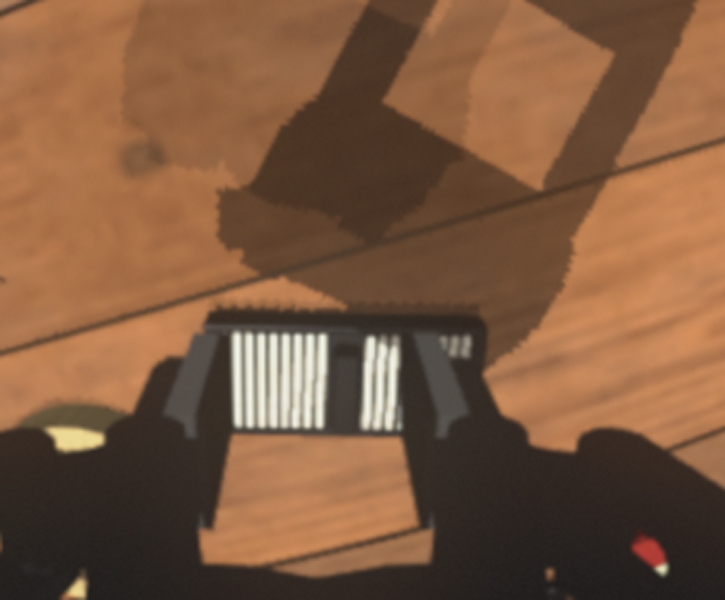

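```bash
python3 - <<'E'
from h import *; import json
p=json.load(open("w2.json"));p["fish"]=1
f=lambda x,y,z:w(p,(x+.5)/2.5-.5+190,(y+.5)/2.5-.5+100,z)
a,b=f(211,325,.022),f(485,325,.022);c,d=f(232,433,.022),f(403,435,.022)
print(a,b,np.linalg.norm(b-a),c,d)
u=(b-a)/np.linalg.norm(b-a);print("axis deg",np.degrees(np.arctan2(u[1],u[0])),"depth",[np.cross(u[:2],(q-a)[:2]) for q in(c,d)])
print("mid via edges",(a+b)/2+0.026*np.array([u[1],-u[0],0]))
t=f(346,385,.034);print("tab",t, "along", (t-a)@u)
E
```

```text
[ 0.49054741 -0.4510984   0.022     ] [ 0.52400455 -0.34353211  0.022     ] 0.11264939283413558 [ 0.54088262 -0.4597174   0.022     ] [ 0.56363229 -0.38924567  0.022     ]
axis deg 72.72234980530047 depth [array(-0.05062379), array(-0.05141664)]
mid via edges [ 0.53210278 -0.40503732  0.022     ]
tab [ 0.52682829 -0.40476907  0.034     ] along 0.055014304641218904<stdin>:6: DeprecationWarning: Arrays of 2-dimensional vectors are deprecated. Use arrays of 3-dimensional vectors instead. (deprecated in NumPy 2.0)
```

```bash
python3 -m creep '[0.4,0.25,-0.03,0,0, 0.4,0.25,-0.03,0,0, 0.4,0.25,-0.03,-0.2,0, 0.4,0.25,-0.03,-0.4,0, 0.4,0.25,-0.03,-0.49,0, 0.4,0.25,-0.03,-0.49,0, 0,0.25,-0.03,-0.49,0, 0,0.25,-0.03,-0.49,0, 0,0.25,-0.03,-0.49,0, 0,0.25,-0.03,-0.49,0]'
python3 -m creep '[0,0,0,0,0, 0,0,0,0,0, 0,0,0,0,0, 0,0,0,0.1,0, 0,0,0,0.3,0, 0,0,0,0.45,0, 0,0,0,0.5,0, 0,0,0,0.5,0, 0,0,0,0.5,0, 0,0,0,0.5,0]'
```

```text
time_s: 6.3
tool_pos: [0.5306, -0.4044, 0.1979]
orientation: [[-0.956, 0.293, 0.0], [0.293, 0.956, -0.0], [-0.0, -0.0, -1.0]]
ft_force: [0.1, 0.4, 0.8]
opening: 0.008
grasp_force: 61.3
time_s: 7.3
tool_pos: [0.5305, -0.4042, 0.3446]
orientation: [[-0.956, 0.293, -0.004], [0.293, 0.956, 0.003], [0.004, 0.002, -1.0]]
ft_force: [-0.5, 0.3, -0.6]
opening: 0.0083
grasp_force: 61.1
```

```bash
python3 -m creep '[0,0,0.15,0,0.03, 0,0,0.3,0,0.1, 0,0.02,0.45,0,0.2, 0,0.02,0.6,0,0.3, 0,0.02,0.75,0,0.36, 0,0.02,0.9,0,0.36, 0,0.02,1,0,0.36, 0,0.02,1,0,0.36, 0,0.02,1,0,0.36, 0,0.02,1,0,0.36]'
python3 -m creep '[0,0,0.15,0,0, 0,0,0.25,0,0, 0,0,0.25,0,0, 0,0,0.25,0,0, 0,0,0.25,0,0, 0,0,0.25,0,0, 0,0,0.25,0,0, 0,0,0.25,0,0, 0,0,0.25,0,0, 0,0,0.25,0,0]'
python3 - <<'E'
from rig import arm
import cv2,json
p=arm.grab_frame("wrist");c={k:(v.tolist() if hasattr(v,'tolist') else v) for k,v in p.items() if k!="color"}
json.dump(c,open("w3.json","w"))
b=p["color"][:,:,::-1][120:360,180:460]
import numpy as np
b=np.clip(255*(b/255.)**.6,0,255).astype(np.uint8)
cv2.imwrite("pics/v7.png",cv2.resize(b,None,fx=2.5,fy=2.5,interpolation=cv2.INTER_CUBIC))
E
```

```text
time_s: 8.3
tool_pos: [0.5365, -0.1053, 0.3467]
orientation: [[-0.965, -0.264, -0.002], [-0.264, 0.965, 0.0], [0.002, 0.001, -1.0]]
ft_force: [0.3, 0.1, -0.6]
opening: 0.0081
grasp_force: 61.1
time_s: 9.3
tool_pos: [0.5366, -0.0294, 0.3477]
orientation: [[-0.964, -0.264, -0.0], [-0.264, 0.964, 0.0], [0.0, 0.0, -1.0]]
ft_force: [0.5, 0.6, 0.1]
opening: 0.0081
grasp_force: 61.1
```

View pics/v7.png

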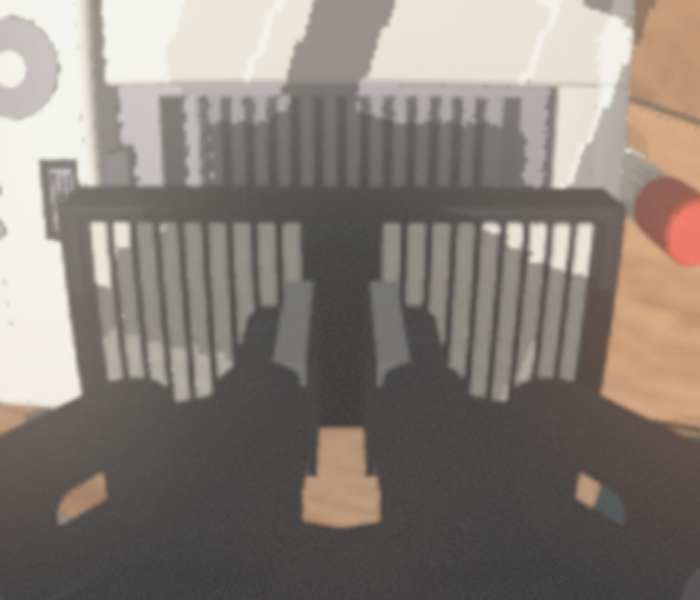

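```bash
python3 - <<'E'
from h import *; import json
p=json.load(open("w3.json"));p["fish"]=1
f=lambda x,y,z:w(p,(x+.5)/2.5-.5+180,(y+.5)/2.5-.5+120,z)
ph=np.radians(15);R=np.array([[np.cos(ph),np.sin(ph)],[-np.sin(ph),np.cos(ph)]])
T=np.array([.5366,-.0294])
z=.3477-.198
for n,x,y,h in [("near top L",65,216,z+.022),("near top R",622,216,z+.022),("near bot mid",345,187,z+.006),("far",340,427,z+.022),("open near edge L",150,86,.07),("open near R",540,83,.07),("lip",555,120,.07),("lip2",551,180,.07),("latch end",105,84,.07)]:
    q=f(x,y,h)[:2]; print(n,np.round(q,4),"rel TCP in proj axes mm",np.round(R@(q-T)*1000,1))
E
```

```text
near top L [ 0.5306 -0.0902] rel TCP in proj axes mm [-21.5 -57.2]
near top R [0.5004 0.0205] rel TCP in proj axes mm [-22.1  57.5]
near bot mid [ 0.5137 -0.0351] rel TCP in proj axes mm [-23.6   0.5]
far [ 0.5627 -0.0228] rel TCP in proj axes mm [27.  -0.3]
open near edge L [ 0.52   -0.0991] rel TCP in proj axes mm [-34.1 -63.1]
open near R [0.4853 0.024 ] rel TCP in proj axes mm [-35.8  64.8]
lip [0.4956 0.0328] rel TCP in proj axes mm [-23.5  70.7]
lip2 [0.5155 0.0382] rel TCP in proj axes mm [-2.9 70.8]
latch end [ 0.5231 -0.1144] rel TCP in proj axes mm [-35.  -78.6]
```

```bash
python3 -m creep '[0,-0.006,-0.003,-0.1,0, 0,-0.006,-0.003,-0.2,0, 0,-0.006,-0.003,-0.25,0, 0,-0.006,-0.003,-0.28,0, 0,-0.006,-0.003,-0.31,0, 0,-0.006,-0.003,-0.34,0, 0,-0.006,-0.003,-0.37,0, 0,-0.006,-0.003,-0.4,0, 0,-0.006,-0.003,-0.42,0, 0,-0.006,-0.003,-0.42,0]'
```

```text
time_s: 10.35
tool_pos: [0.5345, -0.0302, 0.2207]
orientation: [[-0.964, -0.265, -0.002], [-0.265, 0.964, 0.0], [0.002, 0.001, -1.0]]
ft_force: [0.3, 0.3, -0.0]
opening: 0.0079
grasp_force: 61.1
```

```bash
python3 -m creep '[0.4,0,0,0,0, 0.4,0,0,0,0, 0.4,0,0,0,0, 0.4,0,0,0,0, 0.4,0,0,0,0, 0.4,0,0,0.15,0, 0.4,0,0,0.3,0, 0.4,0,0,0.45,0, 0.4,0,0,0.5,0, 0.4,0,0,0.5,0]'
python3 - <<'E'
from rig import arm
import cv2,json
s=arm.observe();print(s["joint_positions"],s["ft_force"])
p=arm.grab_frame("wrist");c={k:(v.tolist() if hasattr(v,'tolist') else v) for k,v in p.items() if k!="color"}
json.dump(c,open("w4.json","w"));cv2.imwrite("pics/w4.png",p["color"][:,:,::-1])
b=p["color"][:,:,::-1][120:360,180:460]
import numpy as np
b=np.clip(255*(b/255.)**.6,0,255).astype(np.uint8)
cv2.imwrite("pics/v8.png",cv2.resize(b,None,fx=2.5,fy=2.5,interpolation=cv2.INTER_CUBIC))
E
```

```text
time_s: 11.35
tool_pos: [0.535, -0.0303, 0.3747]
orientation: [[-0.964, -0.265, 0.006], [-0.265, 0.964, -0.001], [-0.005, -0.002, -1.0]]
ft_force: [0.0, -0.2, -1.1]
opening: 0.0343
grasp_force: 0.0
[-1.25443950e-01  9.15029877e-02  1.41897859e+00  5.24104933e-05
  1.62528963e+00 -1.96403417e+00] [ 0.03126613 -0.21145013 -1.126473  ]
```

View pics/v8.png

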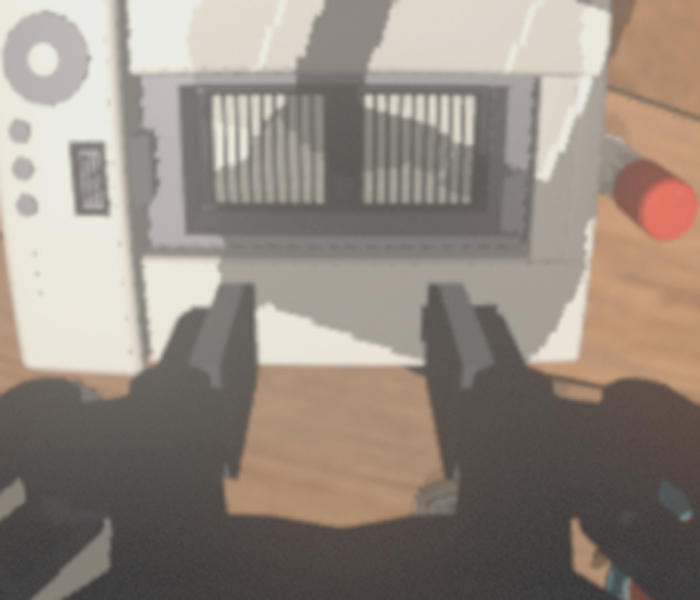

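```bash
python3 - <<'E'
from h import *; import json
p=json.load(open("w4.json"));p["fish"]=1
f=lambda x,y,z:w(p,(x+.5)/2.5-.5+180,(y+.5)/2.5-.5+120,z)
C=[(537,76),(133,73),(145,257),(530,260)]
L=np.array([(-35,71.5),(-35,-78.5),(35,-78.5),(35,71.5)])/1000
W=[f(x,y,.07) for x,y in C];print(np.round(W,4));print(*fit(L,W))
# outer corners: deck lip-side
W=[f(600,75-20,.07),f(578,360,.07),f(25,362,.084)];print(*fit(np.array([(-40,98),(82,98),(82,-132)])/1000,W))
E
```

```text
[[ 0.4848  0.0287  0.07  ]
 [ 0.5224 -0.1131  0.07  ]
 [ 0.5911 -0.0944  0.07  ]
 [ 0.5529  0.0493  0.07  ]]
[ 0.53688346 -0.02898911] 15.08512106583551 [[-0.3  2.2]
 [ 1.1 -0.8]
 [-0.  -1.2]
 [-0.8 -0.2]]
[ 0.53391308 -0.03104542] 15.192648789091214 [[-0.7  3.5]
 [-2.2 -0.2]
 [ 2.9 -3.3]]
```

```bash
python3 -m creep '[1,0,0.12,0,-0.1, 1,0,0.3,0,-0.2, 1,0,0.5,0,-0.3, 1,0,0.7,0,-0.4, 1,0,0.8,0,-0.5, 1,0,0.9,0,-0.6, 1,0,1,0,-0.7, 1,0,1,0,-0.7, 1,0,1,0,-0.7, 1,0,1,0,-0.7]'
python3 -m creep '[1,-0.1,0.15,0,-0.1, 1,-0.2,0.3,0,-0.2, 1,-0.22,0.48,0,-0.3, 1,-0.22,0.48,0,-0.32, 1,-0.22,0.48,0,-0.32, 1,-0.22,0.48,0,-0.32, 1,-0.22,0.48,0,-0.32, 1,-0.22,0.48,0,-0.32, 1,-0.22,0.48,0,-0.32, 1,-0.22,0.48,0,-0.32]'
python3 - <<'E'
from rig import arm
import cv2,json
s=arm.observe();print(s["joint_positions"],s["ft_force"])
p=arm.grab_frame("wrist");c={k:(v.tolist() if hasattr(v,'tolist') else v) for k,v in p.items() if k!="color"}
json.dump(c,open("w5.json","w"));cv2.imwrite("pics/w5.png",p["color"][:,:,::-1])
b=p["color"][:,:,::-1][120:360,180:460]
cv2.imwrite("pics/v9.png",cv2.resize(b,None,fx=2.5,fy=2.5,interpolation=cv2.INTER_CUBIC))
E
```

```text
time_s: 12.4
tool_pos: [0.5348, 0.2694, 0.3695]
orientation: [[-0.676, 0.737, -0.003], [0.737, 0.676, -0.001], [0.001, -0.003, -1.0]]
ft_force: [-0.0, 0.1, 0.1]
opening: 0.0852
grasp_force: 0.0
time_s: 13.4
tool_pos: [0.4691, 0.4132, 0.3719]
orientation: [[-0.234, 0.972, 0.0], [0.972, 0.234, 0.0], [0.0, 0.0, -1.0]]
ft_force: [-0.3, -0.2, -0.8]
opening: 0.0851
grasp_force: 0.0
[ 6.63092703e-01  3.47068186e-01  1.13021261e+00 -4.24610878e-05
  1.66403141e+00  4.27239462e-01] [-0.34448241 -0.21442874 -0.77139752]
```

View pics/v9.png

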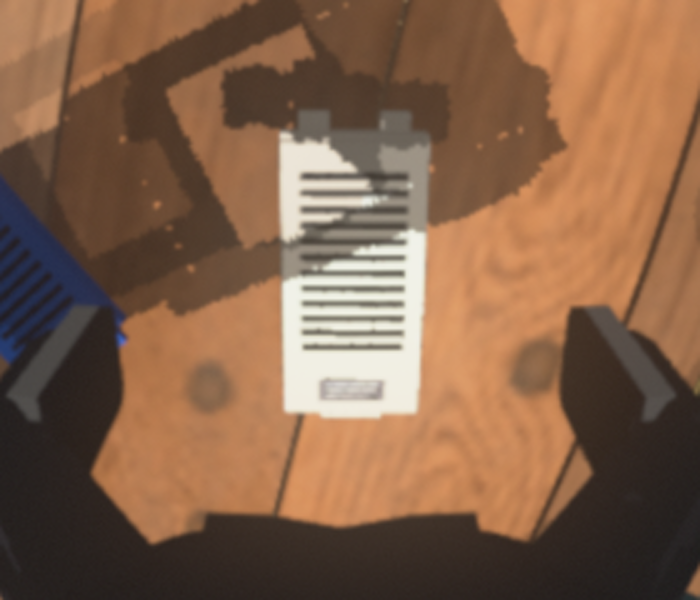

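```bash
python3 - <<'E'
from h import *; import json
p=json.load(open("w5.json"));p["fish"]=1
f=lambda x,y,z:w(p,(x+.5)/2.5-.5+180,(y+.5)/2.5-.5+120,z)
C=[(279,135),(432,135),(284,413),(418,413)]
L=np.array([(-33,70),(33,70),(-33,-70),(33,-70)])/1000
W=[f(x,y,.012) for x,y in C];print(np.round(W,4));t,a,r=fit(L,W);print(t,a,r)
T=np.array([.4691,.4132])
for yg in(0,-.01,-.02):
    g=t+yg*np.array([-np.sin(np.radians(a)),np.cos(np.radians(a))]);print(yg,g,(g-T)/.3)
E
```

```text
[[0.4428 0.4077 0.012 ]
 [0.5076 0.4232 0.012 ]
 [0.4741 0.2715 0.012 ]
 [0.5389 0.2868 0.012 ]]
[0.49085469 0.34731155] 13.01762147124809 [[ 0.1  0.4]
 [-0.3 -0.3]
 [ 0.4  0.1]
 [-0.1 -0.3]]
0 [0.49085469 0.34731155] [ 0.07251565 -0.21962818]
-0.01 [0.4931072  0.33756854] [ 0.08002401 -0.25210487]
-0.02 [0.49535971 0.32782553] [ 0.08753236 -0.28458157]
```

```bash
python3 -m creep '[1,0.08,-0.25,0,-0.006, 1,0.08,-0.25,0,-0.006, 1,0.08,-0.25,-0.15,-0.006, 1,0.08,-0.25,-0.3,-0.006, 1,0.08,-0.25,-0.45,-0.006, 1,0.08,-0.25,-0.58,-0.006, 1,0.08,-0.25,-0.65,-0.006, 1,0.08,-0.25,-0.675,-0.006, 1,0.08,-0.25,-0.675,-0.006, 0.6,0.08,-0.25,-0.675,-0.006]'
python3 -m creep '[0,0,0,0,0, 0,0,0,0,0, 0,0,0,0,0, 0,0,0,0,0, 0,0,0,0,0, 0,0,0,0,0, 0,0,0,0.1,0, 0,0,0,0.2,0, 0,0,0,0.35,0, 0,0,0,0.35,0]'
```

```text
time_s: 14.45
tool_pos: [0.4934, 0.3391, 0.171]
orientation: [[-0.225, 0.974, 0.003], [0.974, 0.225, 0.002], [0.001, 0.003, -1.0]]
ft_force: [0.0, -0.5, 0.2]
opening: 0.0736
grasp_force: 0.0
time_s: 15.45
tool_pos: [0.494, 0.3395, 0.2829]
orientation: [[-0.225, 0.974, 0.012], [0.974, 0.225, 0.007], [0.004, 0.013, -1.0]]
ft_force: [0.5, 0.4, 0.3]
opening: 0.064
grasp_force: 66.6
```

```bash
python3 -m creep '[0,0,0,0.15,0, 0,0.02,-0.12,0.15,0.023, 0,0.05,-0.25,0.15,0.023, 0,0.07,-0.4,0.15,0.023, 0,0.09,-0.55,0.15,0.023, 0,0.12,-0.7,0.15,0.023, 0,0.12,-0.85,0.15,0.023, 0,0.12,-1,0.15,0.023, 0,0.12,-1,0.15,0.023, 0,0.12,-1,0.15,0.023]'
python3 -m creep '[0,0.02,-0.15,0,0, 0,0.037,-0.286,0,0, 0,0.037,-0.286,0,0, 0,0.037,-0.286,-0.05,0, 0,0.037,-0.286,-0.1,0, 0,0.037,-0.286,-0.15,0, 0,0.037,-0.286,-0.15,0, 0,0.037,-0.286,-0.15,0, 0,0.037,-0.286,-0.15,0, 0,0.037,-0.286,-0.15,0]'
python3 - <<'E'
from rig import arm
import cv2,json
s=arm.observe();print(s["joint_positions"],s["ft_force"])
p=arm.grab_frame("wrist");c={k:(v.tolist() if hasattr(v,'tolist') else v) for k,v in p.items() if k!="color"}
json.dump(c,open("w6.json","w"));cv2.imwrite("pics/w6.png",p["color"][:,:,::-1])
b=p["color"][:,:,::-1][100:340,180:460]
cv2.imwrite("pics/v10.png",cv2.resize(b,None,fx=2.5,fy=2.5,interpolation=cv2.INTER_CUBIC))
E
```

```text
time_s: 16.45
tool_pos: [0.5288, 0.0379, 0.3197]
orientation: [[-0.258, 0.966, 0.001], [0.966, 0.258, 0.0], [0.0, 0.001, -1.0]]
ft_force: [-0.7, 0.0, -1.1]
opening: 0.0641
grasp_force: 66.9
time_s: 17.45
tool_pos: [0.5401, -0.047, 0.2751]
orientation: [[-0.26, 0.966, 0.002], [0.966, 0.26, -0.0], [-0.001, 0.002, -1.0]]
ft_force: [-0.7, -0.2, -0.9]
opening: 0.0639
grasp_force: 66.8
[-1.54833068e-01  1.80040419e-01  1.52474951e+00  5.10859105e-05
  1.43516481e+00 -4.18113709e-01] [-0.70155872 -0.15368654 -0.9077752 ]
```

View pics/v10.png

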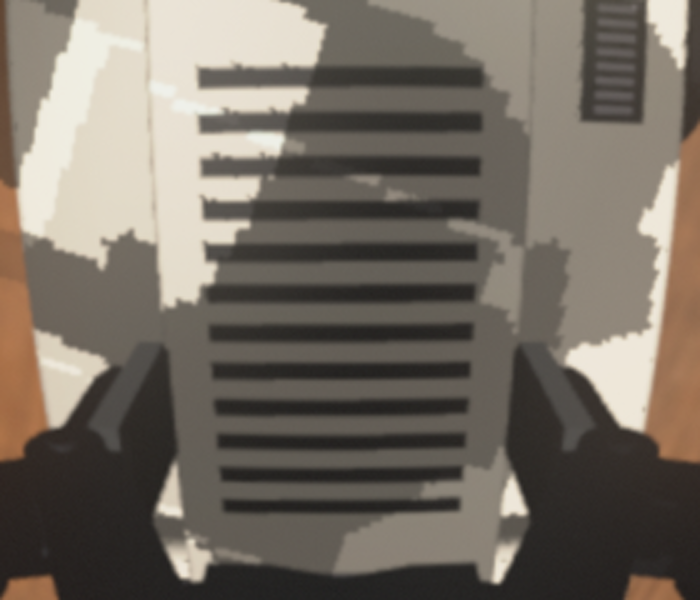

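```bash
python3 - <<'E'
from h import *; import json
p=json.load(open("w6.json"));p["fish"]=1
f=lambda x,y,z:w(p,(x+.5)/2.5-.5+180,(y+.5)/2.5-.5+100,z)
ph=np.radians(15);R=np.array([[np.cos(ph),np.sin(ph)],[-np.sin(ph),np.cos(ph)]])
T=np.array([.5401,-.0470]);P=np.array([.5365,-.0288])
print("TCP in proj",R@(T-P)*1000)
for n,x,y,h in [("cL",148,40,.117),("cL",160,250,.117),("cR",532,40,.117),("cR",522,250,.117),("pL",22,260,.07),("pL",48,420,.07),("pR",665,240,.07),("pR",645,430,.07)]:
    print(n,np.round(R@(f(x,y,h)[:2]-P)*1000,1))
import cv2
g=cv2.imread("pics/w6.png").astype(int)
for v in (160,180,200,220,240,260):
    for side in((170,215),(425,470)):
        r=g[v,side[0]:side[1]]; s=(r[:,2]-r[:,0]) # wood is orange
        k=np.where(np.diff((s>45).astype(int))!=0)[0]; 
        print(v,[ (int(i)+side[0],np.round(R@(w(p,i+side[0]+.5,v,.07)[:2]-P)*1000,1).tolist()) for i in k])
E
```

```text
TCP in proj [ -1.23317365 -18.5115986 ]
cL [-33.1  48.1]
cL [-32.6  11.8]
cR [30.7 48.1]
cR [30.6 11.8]
pL [-80.6  -4.8]
pL [-79.8 -49.9]
pR [79.7  0.5]
pR [ 82.  -53.3]
160 [(170, [-90.2, 23.2]), (176, [-86.0, 23.0]), (177, [-85.3, 23.0]), (178, [-84.6, 23.0]), (179, [-83.9, 22.9])]
160 [(451, [81.3, 23.0])]
180 [(187, [-79.6, 10.4])]
180 [(449, [81.2, 10.5])]
200 [(188, [-80.3, -2.3])]
200 [(447, [81.3, -2.3])]
220 [(191, [-79.9, -15.6])]
220 [(445, [81.7, -15.6])]
240 [(194, [-79.8, -29.4])]
240 [(442, [81.6, -29.5])]
260 [(197, [-79.8, -44.0])]
260 [(438, [81.0, -44.2])]
```

```bash
python3 -m creep '[0,0.0065,-0.001,-0.02,0, 0,0.0065,-0.001,-0.04,0, 0,0.0065,-0.001,-0.055,0, 0,0.0065,-0.001,-0.06,0, 0,0.0065,-0.001,-0.06,0, 0,0.0065,-0.001,-0.06,0, 0,0.0065,-0.001,-0.06,0, 0,0.0065,-0.001,-0.06,0, 0,0.0065,-0.001,-0.06,0, 0,0.0065,-0.001,-0.06,0]'
python3 -m creep '[0,0,0,-0.002,0, 0,0,0,-0.004,0, 0,0,0,-0.006,0, 0,0,0,-0.008,0, 0,0,0,-0.01,0, 0,0,0,-0.012,0, 0,0,0,-0.014,0, 0,0,0,-0.016,0, 0,0,0,-0.016,0, 0,0,0,-0.016,0]'
```

```text
time_s: 18.5
tool_pos: [0.5419, -0.0474, 0.2563]
orientation: [[-0.26, 0.966, 0.0], [0.966, 0.26, -0.0], [-0.0, 0.0, -1.0]]
ft_force: [-0.1, -0.6, -0.5]
opening: 0.0637
grasp_force: 66.9
time_s: 19.5
tool_pos: [0.5419, -0.0471, 0.2527]
orientation: [[-0.26, 0.966, 0.001], [0.966, 0.26, 0.0], [0.0, 0.001, -1.0]]
ft_force: [-6.5, 3.3, 8.7]
opening: 0.064
grasp_force: 68.0
```

```bash
python3 -m creep '[0,0,0,-0.003,0, 0,0,0,-0.006,0, 0,0,0,-0.009,0, 0,0,0,-0.012,0, 0,0,0,-0.012,0, 0,0,0,-0.012,0, 0,0,0,-0.012,0, 0,0,0,-0.012,0, 0,0,0,-0.012,0, 0,0,0,-0.012,0]'
python3 - <<'E'
from rig import arm
s=arm.observe();print(s["ft_force"],s["moment"],s["tool_pos"])
E
```

```text
time_s: 20.5
tool_pos: [0.5421, -0.0469, 0.2491]
orientation: [[-0.26, 0.965, 0.002], [0.965, 0.26, 0.001], [0.0, 0.002, -1.0]]
ft_force: [-3.0, 5.2, 7.8]
opening: 0.064
grasp_force: 68.5
[-2.98884409  5.18298032  7.8453605 ] [ 0.26553462  0.4292529  -0.10845997] [ 0.54210273 -0.04690905  0.24905755]
```

```bash
python3 -m creep '[0,0,0,-0.003,0, 0,0,0,-0.006,0, 0,0,0,-0.009,0, 0,0,0,-0.012,0, 0,0,0,-0.015,0, 0,0,0,-0.018,0, 0,0,0,-0.018,0, 0,0,0,-0.018,0, 0,0,0,-0.018,0, 0,0,0,-0.018,0]'
python3 - <<'E'
from rig import arm
from h import *
import cv2
s=arm.observe();print(s["ft_force"],s["moment"])
for n in("wrist","scene"):
    p=arm.grab_frame(n);cv2.imwrite(f"pics/{n}7.png",p["color"][:,:,::-1]);print(p["view"] if n=="wrist" else "")
    for t in("cover_tongues","cover_ledge","cover"): print(n,t,[(d["xyz"],d["conf"]) for d in arm.boxes_of(p,t)[:2]])
    if n=="wrist":
        p["fish"]=1
        import json;json.dump({k:(v.tolist() if hasattr(v,'tolist') else v) for k,v in p.items() if k!="color"},open("w7.json","w"))
E
```

```text
time_s: 21.5
tool_pos: [0.5423, -0.0466, 0.2439]
orientation: [[-0.261, 0.965, 0.003], [0.965, 0.261, 0.001], [0.0, 0.003, -1.0]]
ft_force: [-3.2, 6.5, 8.3]
opening: 0.0643
grasp_force: 69.7
[-3.19546962  6.47185151  8.26764744] [0.43658165 0.30643883 0.0524109 ]
[[ 0.96549327  0.26041207  0.0028817  -0.51209674]
 [-0.2501207   0.93030606 -0.26827277  0.17099345]
 [-0.07254233  0.25829478  0.96333868 -0.17236872]
 [ 0.          0.          0.          1.        ]]
wrist cover_tongues [([0.5404, -0.0205, 0.0846], 0.96)]
wrist cover_ledge [([0.5364, -0.0235, 0.0748], 0.61), ([0.6788, 0.1506, 0.0486], 0.38)]
wrist cover [([0.5131, 0.0193, 0.0685], 0.75), ([0.5352, -0.0203, 0.0776], 0.56)]

scene cover_tongues [([0.3014, 0.3251, 0.0116], 0.82), ([0.5407, -0.021, 0.0802], 0.66)]
scene cover_ledge [([0.3013, 0.3256, 0.0128], 0.63), ([0.5395, -0.0246, 0.0783], 0.57)]
scene cover [([0.3008, 0.328, 0.0112], 0.97), ([0.545, -0.0215, 0.0733], 0.9)]
```

```bash
python3 - <<'E'
from h import *; import json,cv2
from scipy.signal import find_peaks
from scipy.optimize import least_squares
ph=np.radians(15);ay=np.array([-np.sin(ph),np.cos(ph)])
def rows(f):
    g=cv2.cvtColor(cv2.imread(f),cv2.COLOR_BGR2GRAY)[:,300:332].astype(float).mean(1)
    k,_=find_peaks(-g,prominence=15,distance=6);
    out=[]
    for i in k:
        if 40<i<320: d=g[i-1:i+2];out.append(i+.5*(d[0]-d[2])/(d[0]-2*d[1]+d[2]))
    return np.array(out)
a,b=rows("pics/w6.png"),rows("pics/wrist7.png");print(np.round(a,1));print(np.round(b,1))
np.save("rows6.npy",a)
E
```

```text
[ 75.1 101.7 131.5 149.5 164.8 184.5 201.2 217.5 233.6 248.6 262.8 276.6
 289.7 302.5]
[ 67.3  88.3 133.1 149.7 167.5 183.7 200.2 216.8 233.6 249.6 264.7 279.6
 294.5 308.5]
```

```bash
cat > tilt.py <<'E'
from h import *; import json,cv2
from scipy.optimize import least_squares
ph=np.radians(15);ay=np.array([-np.sin(ph),np.cos(ph),0])
L=lambda n:dict(json.load(open(n)),fish=1)
p6,p7=L("w6.json"),L("w7.json")
a=np.array([131.5,149.5,165.8,184.5,201.2,217.5,233.6,248.6,262.8,276.6,289.7,302.5])
b=np.array([133.1,149.7,167.5,183.7,200.2,216.8,233.6,249.6,264.7,279.6,294.5,308.5])
T6,T7=np.array([.5401,-.047,.2751]),np.array([.5423,-.0466,.2439])
y=np.array([(w(p6,315.5,v,T6[2]-.158)-T6)@ay for v in a]);print("slot y rel grip",np.round(y*1e3,1))
def pred(q):
    th,dz,dy=q;c,s=np.cos(th),np.sin(th);out=[]
    for yi in y:
        X=T7+ay*(dy+yi*c+.006*s)+np.array([0,0,-.164+dz-yi*s+.006*c]);out.append(pix(p7,X)[1])
    return np.array(out)
for fix in(0,1):
    r=least_squares(lambda q:np.r_[(pred(q)-b),q[1:]*(1e5 if fix else 500)],[.1,0,0],loss="soft_l1");th,dz,dy=r.x
    print("tilt",np.degrees(th),"dz,dy mm",dz*1e3,dy*1e3,np.round(pred(r.x)-b,1))
    for n,l,h in(("tongue tip low",.0877,-.006),("tip top",.0877,-.001),("ledge low",-.0683,-.006)):
        c,s=np.cos(th),np.sin(th);Y=(T7-[.5365,-.0288,0])@ay+dy+l*c+h*s;print(n,"y",Y*1e3,"z",(T7[2]-.164+dz-l*s+h*c)*1e3)
E
python3 tilt.py
```

```text
slot y rel grip [ 59.4  52.   45.1  37.1  29.7  22.3  14.7   7.3  -0.1  -7.5 -15.  -22.7]
tilt 10.120963273407163 dz,dy mm 1.151818263647689 -1.4407529375488868 [ 0.1  0.4 -1.9  0.1  0.2  0.2  0.  -0.2 -0.   0.1 -0.3  0. ]
tongue tip low y 65.14555138032729 z 59.73393344941194
tip top y 66.02418599303367 z 64.65612820555013
ledge low y -88.42692501118428 z 87.14733336585103
tilt 0.2769552172336013 dz,dy mm 0.0004195786533436134 -0.0008688478644208211 [-1.5 -0.2 -1.7  0.7  0.9  0.6 -0.1 -1.  -1.9 -3.  -4.7 -5.9]
tongue tip low y 68.9744738407618 z 73.47656878272183
tip top y 68.99864264874894 z 78.47651036925267
ledge low y -87.02370365900025 z 74.23063559192074
```

```bash
python3 -m creep '[0,0,0,-0.002,0, 0,0,0,-0.004,0, 0,0,0,-0.004,0, 0,-0.001,0.004,-0.004,0, 0,-0.002,0.008,-0.004,0, 0,-0.003,0.012,-0.004,0, 0,-0.004,0.016,-0.004,0, 0,-0.005,0.02,-0.004,0, 0,-0.005,0.02,-0.004,0, 0,-0.005,0.02,-0.004,0]'
python3 -m creep '[0,-0.001,0.003,0,0, 0,-0.002,0.006,0,0, 0,-0.003,0.01,0,0, 0,-0.0035,0.013,0,0, 0,-0.0035,0.013,0,0, 0,-0.0035,0.013,0,0, 0,-0.0035,0.013,0,0, 0,-0.0035,0.013,0,0, 0,-0.0035,0.013,0,0, 0,-0.0035,0.013,0,0]'
```

```text
time_s: 22.9
tool_pos: [0.5413, -0.0422, 0.2435]
orientation: [[-0.26, 0.966, 0.006], [0.966, 0.26, -0.003], [-0.004, 0.005, -1.0]]
ft_force: [1.2, -3.4, 8.4]
opening: 0.0638
grasp_force: 69.5
time_s: 23.9
tool_pos: [0.5401, -0.0382, 0.2431]
orientation: [[-0.26, 0.966, 0.005], [0.966, 0.26, -0.003], [-0.004, 0.004, -1.0]]
ft_force: [0.6, -2.7, 6.8]
opening: 0.0641
grasp_force: 69.4
```

```bash
python3 -m creep '[0,-0.001,0.003,0,0, 0,-0.002,0.006,0,0, 0,-0.003,0.01,0,0, 0,-0.003,0.01,0,0, 0,-0.003,0.01,0,0, 0,-0.003,0.01,0,0, 0,-0.003,0.01,0,0, 0,-0.003,0.01,0,0, 0,-0.003,0.01,0,0, 0,-0.003,0.01,0,0]'
python3 - <<'E'
from rig import arm
from h import *
import cv2,json
p=arm.grab_frame("wrist");cv2.imwrite("pics/w8.png",p["color"][:,:,::-1])
json.dump({k:(v.tolist() if hasattr(v,'tolist') else v) for k,v in p.items() if k!="color"},open("w8.json","w"))
from scipy.signal import find_peaks
g=cv2.cvtColor(p["color"],cv2.COLOR_RGB2GRAY)[:,300:332].astype(float).mean(1)
k,_=find_peaks(-g,prominence=8,distance=6);print([round(i+.5*(g[i-1]-g[i+1])/(g[i-1]-2*g[i]+g[i+1]),1) for i in k if 40<i<340])
print(arm.observe()["tool_pos"])
E
```

```text
time_s: 24.9
tool_pos: [0.5384, -0.0344, 0.2412]
orientation: [[-0.26, 0.966, -0.0], [0.966, 0.26, 0.0], [0.0, 0.0, -1.0]]
ft_force: [0.2, 0.1, -0.4]
opening: 0.064
grasp_force: 68.5
[np.float64(92.5), np.float64(99.4), np.float64(133.5), np.float64(150.5), np.float64(165.5), np.float64(184.6), np.float64(201.1), np.float64(217.7), np.float64(233.6), np.float64(250.0), np.float64(265.2), np.float64(280.5), np.float64(294.1), np.float64(307.8)]
[ 0.53839176 -0.03445223  0.24121444]
```

```bash
sed -e 's/w7.json/w8.json/' -e 's/^b=.*/b=np.array([133.5,150.5,166.5,184.6,201.1,217.7,233.6,250.0,265.2,280.5,294.1,307.8])/' -e 's/\[.5423,-.0466,.2439\]/[.5384,-.0344,.2412]/' -e 's/in(0,1)/in(0,)/' tilt.py > t8.py; python3 t8.py
```

```text
slot y rel grip [ 59.4  52.   45.1  37.1  29.7  22.3  14.7   7.3  -0.1  -7.5 -15.  -22.7]
tilt 8.406528293640667 dz,dy mm 0.8271793791395575 -1.6041437226356372 [ 0.   0.1 -0.2 -0.   0.1 -0.   0.7 -0.1 -0.2 -0.7 -0.1  0.3]
tongue tip low y 78.37546428600521 z 59.2702784062014
tip top y 79.10644301360398 z 64.21655681524776
ledge low y -75.94842207624086 z 82.07681470728322
```

```bash
python3 -m creep '[0.93,0,0,0,0, 1,0,0,0,0, 1,0,0,0,0, 1,0,0,0,0, 1,0,0,0.05,0, 1,0,0,0.15,0, 1,0,0,0.25,0, 1,0,0,0.25,0, 0,0,0,0.25,0, 0,0,0,0.25,0]'
python3 - <<'E'
from rig import arm
from h import *
import cv2,json
p=arm.grab_frame("wrist");cv2.imwrite("pics/w9.png",p["color"][:,:,::-1])
json.dump({k:(v.tolist() if hasattr(v,'tolist') else v) for k,v in p.items() if k!="color"},open("w9.json","w"))
from scipy.signal import find_peaks
g=cv2.cvtColor(p["color"],cv2.COLOR_RGB2GRAY)[:,300:332].astype(float).mean(1)
k,_=find_peaks(-g,prominence=8,distance=6);print([round(float(i+.5*(g[i-1]-g[i+1])/(g[i-1]-2*g[i]+g[i+1])),1) for i in k if 20<i<360])
print(arm.observe()["tool_pos"])
p=arm.grab_frame("scene");print([(t,[(d["xyz"],d["conf"]) for d in arm.boxes_of(p,t)[:3]]) for t in("cover","glue_stick")])
E
```

```text
time_s: 25.95
tool_pos: [0.5382, -0.0344, 0.3157]
orientation: [[-0.26, 0.966, -0.001], [0.966, 0.26, 0.0], [0.001, -0.001, -1.0]]
ft_force: [-0.7, 0.0, -0.2]
opening: 0.0594
grasp_force: 0.0
[42.6, 79.0, 98.6, 125.5, 136.4, 147.5, 158.4, 169.3, 180.2, 190.9, 201.4, 212.0, 222.4, 232.5, 242.3, 265.7, 274.1, 296.2, 309.7, 319.3]
[ 0.53816212 -0.03440572  0.3152782 ]
[('cover', [([0.536, -0.0234, 0.0692], 0.82), ([0.3012, 0.3309, 0.0098], 0.76)]), ('glue_stick', [([0.5047, 0.0972, 0.0469], 0.53)])]
```

```bash
sed -e 's/w7.json/w9.json/' -e 's/^b=.*/b=np.array([125.5,136.4,147.5,158.4,169.3,180.2,190.9,201.4,212,222.4,232.5,242.3])/' -e 's/\[.5423,-.0466,.2439\]/[.5384,-.0344,.2412]/' -e 's/in(0,1)/in(0,)/' -e 's/else 500/else 100/' tilt.py > t9.py; python3 t9.py
```

```text
slot y rel grip [ 59.4  52.   45.1  37.1  29.7  22.3  14.7   7.3  -0.1  -7.5 -15.  -22.7]
tilt 4.525634187221816 dz,dy mm -2.790353087667693 -1.3621558680439037 [ 0.   0.2 -0.8  0.2  0.1 -0.   0.2  0.2 -0.1 -0.2 -0.2  0.2]
tongue tip low y 79.69003557477251 z 61.50837600914106
tip top y 80.08456112297601 z 66.49278666555921
ledge low y -75.82357690547349 z 73.8175731130904
```

```bash
python3 -m creep '[0,0.044,-0.168,0,0, 0,0.044,-0.168,0,0, 0,0.044,-0.168,0,0, 0,0.044,-0.168,-0.1,0, 0,0.044,-0.168,-0.15,0, 0,0.044,-0.168,-0.16,0, 0,0.044,-0.168,-0.17,0, 0,0.044,-0.168,-0.18,0, 0,0.044,-0.168,-0.18,0, 0,0.044,-0.168,-0.18,0]'
python3 -m creep '[0,0,0,-0.01,0, 0,0,0,-0.018,0, 0,0,0,-0.025,0, 0,0,0,-0.032,0, 0,0,0,-0.04,0, 0,0,0,-0.048,0, 0,0,0,-0.055,0, 0,0,0,-0.06,0, 0,0,0,-0.06,0, 0,0,0,-0.06,0]'
```

```text
time_s: 27.15
tool_pos: [0.5517, -0.0848, 0.2629]
orientation: [[-0.26, 0.966, 0.001], [0.966, 0.26, -0.0], [-0.0, 0.001, -1.0]]
ft_force: [0.6, -0.5, -0.2]
opening: -0.0
grasp_force: 0.0
time_s: 28.15
tool_pos: [0.5515, -0.0848, 0.2438]
orientation: [[-0.26, 0.966, -0.001], [0.966, 0.26, 0.0], [0.001, -0.001, -1.0]]
ft_force: [-0.2, 1.0, 0.2]
opening: -0.0003
grasp_force: 0.0
```

```bash
python3 -m creep '[0,0,0,-0.003,0, 0,0,0,-0.006,0, 0,0,0,-0.009,0, 0,0,0,-0.012,0, 0,0,0,-0.014,0, 0,0,0,-0.014,0, 0,0,0,-0.014,0, 0,0,0,-0.014,0, 0,0,0,-0.014,0, 0,0,0,-0.014,0]'
python3 - <<'E'
from rig import arm
s=arm.observe();print(s["ft_force"],s["tool_pos"])
E
```

```text
time_s: 29.15
tool_pos: [0.5516, -0.0847, 0.2434]
orientation: [[-0.26, 0.966, 0.001], [0.966, 0.26, -0.0], [-0.0, 0.001, -1.0]]
ft_force: [-12.2, 2.7, 21.4]
opening: -0.0002
grasp_force: 10.6
[-12.2066774    2.73425859  21.36267551] [ 0.55159587 -0.08473572  0.24335289]
```

```bash
python3 -m creep '[0,0,0,0.02,0, 0,0,0,0.15,0, 0,0,0,0.25,0, 0,-0.044,0.168,0.25,0, 0,-0.044,0.168,0.25,0, 0,-0.044,0.168,0.25,0, 0,-0.044,0.168,0.25,0, 0,-0.044,0.168,0.25,0, 0,-0.044,0.168,0.25,0, 0,-0.044,0.168,0.25,0]'
python3 - <<'E'
from rig import arm
from h import *
import cv2,json
p=arm.grab_frame("wrist");cv2.imwrite("pics/w10.png",p["color"][:,:,::-1])
json.dump({k:(v.tolist() if hasattr(v,'tolist') else v) for k,v in p.items() if k!="color"},open("w10.json","w"))
from scipy.signal import find_peaks
g=cv2.cvtColor(p["color"],cv2.COLOR_RGB2GRAY)[:,300:332].astype(float).mean(1)
k,_=find_peaks(-g,prominence=8,distance=6);print([round(float(i+.5*(g[i-1]-g[i+1])/(g[i-1]-2*g[i]+g[i+1])),1) for i in k if 20<i<360])
p=arm.grab_frame("top");cv2.imwrite("pics/top10.png",p["color"][:,:,::-1]);print([(t,[(d["xyz"],d["conf"]) for d in arm.boxes_of(p,t)[:3]]) for t in("cover","glue_stick","coffee_mug","stapler","projector_latch")])
E
```

```text
time_s: 30.15
tool_pos: [0.5385, -0.035, 0.3148]
orientation: [[-0.259, 0.966, -0.0], [0.966, 0.259, 0.0], [0.0, -0.0, -1.0]]
ft_force: [-1.1, -0.5, 0.5]
opening: -0.0
grasp_force: 0.0
[41.4, 97.0, 102.6, 124.9, 136.1, 147.0, 157.6, 168.4, 178.9, 189.4, 199.6, 209.7, 219.4, 228.9, 305.0, 319.1]
[('cover', [([0.3121, 0.3178, 0.0158], 0.75)]), ('glue_stick', []), ('coffee_mug', [([0.5149, -0.0436, 0.0705], 0.73), ([0.6836, 0.1935, 0.0326], 0.64)]), ('stapler', [([0.6966, -0.3984, 0.0519], 0.66), ([0.6835, 0.195, 0.033], 0.51)]), ('projector_latch', [])]
```

```bash
sed -e 's/w7.json/w10.json/' -e 's/^b=.*/b=np.array([124.9,136.1,147,157.6,168.4,178.9,189.4,199.6,209.7,219.4,228.9]);a=a[:11]/' -e 's/\[.5423,-.0466,.2439\]/[.5384,-.0344,.2412]/' -e 's/in(0,1)/in(0,)/' -e 's/else 500/else 100/' -e 's/\[.1,0,0\]/[.03,-.01,0]/' tilt.py > t10.py; python3 t10.py
```

```text
slot y rel grip [ 59.4  52.   45.1  37.1  29.7  22.3  14.7   7.3  -0.1  -7.5 -15. ]
tilt -1.5531058982883956 dz,dy mm -7.9576516947373435 -1.1083624244115045 [ 0.1 -0.  -0.8  0.3  0.1  0.1  0.2  0.2 -0.1 -0.  -0. ]
tongue tip low y 80.82109961870792 z 65.62152876447512
tip top y 80.68558215824693 z 70.61969192886963
ledge low y -75.12159111040098 z 61.393383998092
```

```bash
python3 -m creep '[0,-0.06,0.214,0,0, 0,-0.06,0.214,0,0, 0,-0.06,0.214,-0.1,0, 0,-0.06,0.214,-0.18,0, 0,-0.06,0.214,-0.19,0, 0,-0.06,0.214,-0.2,0, 0,-0.06,0.214,-0.21,0, 0,-0.06,0.214,-0.22,0, 0,-0.06,0.214,-0.23,0, 0,-0.06,0.214,-0.23,0]'
python3 -m creep '[0,0,0,-0.003,0, 0,0,0,-0.006,0, 0,0,0,-0.009,0, 0,0,0,-0.012,0, 0,0,0,-0.015,0, 0,0,0,-0.015,0, 0,0,0,-0.015,0, 0,0,0,-0.015,0, 0,0,0,-0.015,0, 0,0,0,-0.015,0]'
```

```text
time_s: 31.5
tool_pos: [0.5204, 0.0297, 0.2459]
orientation: [[-0.26, 0.966, -0.0], [0.966, 0.26, 0.0], [0.0, -0.0, -1.0]]
ft_force: [0.1, -0.1, 0.6]
opening: 0.0006
grasp_force: 0.0
time_s: 32.5
tool_pos: [0.5205, 0.0298, 0.2434]
orientation: [[-0.26, 0.966, 0.001], [0.966, 0.26, -0.0], [-0.0, 0.001, -1.0]]
ft_force: [-7.0, 0.1, 12.5]
opening: -0.0001
grasp_force: 6.1
```

```bash
python3 -m creep '[0,0,0,0.02,0, 0,0,0,0.15,0, 0,0,0,0.3,0, 0,0,0,0.4,0, 0,0,0,0.4,0, 0,0,0,0.4,0, 0,0,0,0.4,0, 0,0,0,0.4,0, 0,0,0,0.4,0, 0,0,0,0.4,0]'
python3 - <<'E'
from rig import arm
p=arm.grab_frame("scene");print([(t,[(d["xyz"],d["conf"]) for d in arm.boxes_of(p,t)[:3]]) for t in("cover_ledge","cover","glue_stick","filter")])
print(arm.sign_off())
E
```

```text
time_s: 33.5
tool_pos: [0.5204, 0.0297, 0.3609]
orientation: [[-0.26, 0.966, -0.001], [0.966, 0.26, 0.0], [0.0, -0.001, -1.0]]
ft_force: [-1.1, 0.5, 0.3]
opening: 0.0001
grasp_force: 0.0
[('cover_ledge', [([0.5326, -0.0217, 0.0688], 0.78), ([0.3022, 0.3284, 0.0108], 0.69)]), ('cover', [([0.5366, -0.0215, 0.0644], 0.95), ([0.3025, 0.3296, 0.0135], 0.58)]), ('glue_stick', [([0.5059, 0.0974, 0.052], 0.64)]), ('filter', [([0.5352, -0.0238, 0.0688], 0.36)])]
the job is handed in; nothing more can be done
None
```

The filter is in its well with the tab up and the cover is back on. Pressing near both ends stopped at the 70 mm deck height, so it lies flush. I judged the latch caught because the cover did not spring back, but I did not see it directly. The job was handed in at about 34 s.

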